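# Switch off the coffee corner for the night

### The job

Switch off the coffee corner for the night: reach in under the shelf and, in one drag of a finger along the row from left to right without coming out midway, fold all four switch levers over to off. Then press the sprung paddle at the right end of the row and hold it in for about a second, gently so that nothing is forced, and withdraw, leaving the levers folded and the cups and other things where they stand.

Things in the scene. Friction and masses are not known exactly. Their poses are not given: they have to be found in the camera images.
- switch_shelf: Fixed wooden riser shelf, 334 mm wide (y), 100 deep, 228 tall. Origin on the worktop under the line of the levers; +x to its back, +y to its left end seen from the front, z up. Both ends and the front are open; the rear board's front face is at x = +52 mm. A channel along y at its foot holds a black switch strip with four brass levers in a row and a brass paddle at their right.
- shelf_lip (a point): Middle of the lower front edge of the shelf's top board: 212 mm above the worktop, 30 mm in front of the lever line. The board (16 mm thick) roofs the levers, so they are reached only with the tool leaning back towards the robot, 30 to 50 degrees from vertical.
- channel_mid (a point): Middle of the channel (x = y = 0 of the shelf), 30 mm up at the strip's deck. The 264 mm strip sits stiffly (over 50 N to shift) up to 25 mm either way of the middle; where is not given: see or feel it. With it in the middle the lever pivots are at y = +100, +56, +12, -32 mm and the paddle's free face at y = -94 mm; all shift together.
- row_start (a point): Point on the lever line, 175 mm left (+y) of the middle of the channel and 62 mm above the worktop. A fingertip no wider than 50 mm put here is clear of the first lever wherever the strip sits.
- lever1 (a joint): Leftmost of 4 brass flap levers, 28 mm wide (x), 45 long; pivot 34 mm above the worktop. 0 = on, leaning 10 degrees left, top 78 mm up; grows folding to the right (-y); 1.30 rad = at its stop, top 56 mm up. Starts 0 to 0.2; off beyond 0.8. Stays where left; takes 1 to 2 N. A fingertip whose lowest point travels 58 to 66 mm above the worktop folds it and passes over.
- lever2 (a joint): Lever 2 counted from the left (+y) end of the row, the same as lever 1: 0 = on and standing, grows as it folds to the right, off beyond 0.8, stop at 1.30 rad.
- lever3 (a joint): Lever 3 counted from the left (+y) end of the row, the same as lever 1: 0 = on and standing, grows as it folds to the right, off beyond 0.8, stop at 1.30 rad.
- lever4 (a joint): Lever 4 counted from the left (+y) end of the row, the same as lever 1: 0 = on and standing, grows as it folds to the right, off beyond 0.8, stop at 1.30 rad.
- paddle (a joint): Brass upright plate at the right (-y) end of the strip, 36 mm wide (x), 40 to 85 mm above the worktop, facing the levers. Slides to -y against a spring: 0 = released, 0.020 m = bottomed. It takes 2.5 N to start it, 5 N for 8 mm, 9.5 N to bottom it; 8 mm or more counts as pressed; it springs back when let go.
- espresso_cup: white espresso cup, 64x91x50 mm, standing on top of the shelf; origin at the centre of its underside. A bystander.
- tumbler: copper tumbler, 72 mm across, 83 mm tall, standing on top of the shelf; origin at the centre of its underside. A bystander.
- pitcher: white pitcher, 98 mm tall, behind the left end of the shelf; origin at the centre of its underside. A bystander.
- pinch_bowl: little bowl 52 mm across, 18 mm tall, on the worktop in front of the shelf; origin at the centre of its underside. A bystander.
- candle: tea light 38 mm across, 15 mm tall, on the worktop in front of the shelf; origin at the centre of its underside. A bystander.

How it is judged:
By the outcome, as a careful person would: the job done as asked, in the order asked, and still so for the second after the job is handed in, with the robot touching nothing.
It also fails if it takes over 51 s, if anything falls off the work surface, if the arm or the gripper's body presses on something with over 40 N, if the wrist force passes 120 N, or if a joint passes its speed limit or range.

### The arm

A 7-joint arm with a two-finger parallel gripper is mounted at the origin on a cart in front of the work surface, level with it; the furniture and walls round the work are solid. World frame = base frame: x ahead of the robot, y to its left, z up, the work surface at z = 0. Lengths are in m, angles in rad, forces in N, time in s.
With the tool pointing down it reaches from about 0.425 to 0.875 m from the base axis. Payload 4.7 kg.
Tool frame: the origin (TCP) lies at the very end of the fingers, on their centre line; the grasp point (between the pads) lies 19 mm behind it (grip_point_offset is the distance from the TCP to the grasp point, in m); x points along the fingers, z is the direction in which the jaws open and shut, and the axes are right-handed (so a half turn about x gives the same grasp; the last joint's range is limited). The gripper opens to 87 mm and grips with 3 to 60 N. Pads are 19 mm wide; open, the fingers measure 117 mm over their backs; the gripper's body (75 mm by 190 mm) begins 51 mm behind the grasp point.
Start: joints at [-1.127, 0.321, -0.07, 1.45, 0.023, 1.371, -0.057], TCP at [0.271, 0.591, 0.223] pointing down, gripper open.
Joint ranges: [-2.86, 2.86], [-0.3, 2.09], [-1.38, 1.24], [0.06, 2.45], [-1.56, 4.7], [0.09, 2.05], [-2.69, 2.69]. Speed limits (rad/s): [2.57, 2.57, 3.14, 3.14, 3.14, 3.14, 3.14].

### API

Orientations are given as a rotation vector (axis times angle).
In Python, from bench import get_state, get_image, calibration, close_job, grip_point_offset gives the robot as it stands.
- The arm moves only by the tool play_rows, never from a script. Its argument "targets" is a list of rows, each an object with "claw": the closure, from 0 (fully open) to 1 (shut); "linear": the shift along the tool's x, y, z as a fraction of full scale, a list of three; "rotation": the turn, a rotation vector about the tool's x, y, z as a fraction of full scale, a list of three. In form: [{"claw": claw, "linear": [x, y, z], "rotation": [wx, wy, wz]}, ...]. A call has 1 to 10 rows; each row shifts and turns the pose as measured when the row begins, along the tool's axes as they then stand; what a row does not reach is not made up. Full scale, the value 1, is 2.5 cm for a shift and 90 degrees for a turn. A row lasts 1/12 s, in which the tool goes at most 41.7 mm and 7.16 degrees, less where a joint would pass 70% of its speed; a pose out of reach is approached as far as the arm can. A call with a number of a shift or a turn outside -1 to 1 is refused whole. A call with a gripper value outside its range is refused whole. The fingers move at their own pace and stop on an object; "newtons" is the grip in N (left out, the last holds). Time passes only in rows, so rows that do not move let the fingers close. It gives the time, the measured TCP pose, the force and the opening at its end, in the units of the state.
- get_state(): the state, without advancing time (a new reading comes with each control period).
- get_image(name): name is "scene" or "top"; returns the picture (480x640x3 uint8, blue, green, red); there is no depth.
- calibration(name): a dict with "fx", "fy", "cx", "cy" (pixels), "rvec" (rotation vector, rad) and "tvec" (3), from world to camera coordinates, as OpenCV has them. Camera axes: x right, y down, z forward; pixel columns grow to the right and rows downward; lengths in m; the calibration is good to about 2 mm. A picture is of the moment at which its call begins. calibration takes no time and is no camera call.
- close_job(): hands the job in, once; it reports no verdict.
The state is a dict: "time": time; "joint_positions": joint angles; "qd": joint speeds; "joint_torque": joint torques, N m; "position": TCP position; "tool_rot": TCP orientation; "ft_force": force on the tool from outside, world axes, zero at the start; "torque": the same for the moment, N m; "grip_width": opening from 0.0 (shut) to 1.0 (fully open).
Only numpy, scipy, OpenCV 4.12 (cv2) and the standard library are available. Lean on these libraries where they do the work, as an engineer would, in place of code of your own. Each camera call takes 0.05 s, during which the arm holds its last target. There are 200 camera calls.

## Working session

There is one attempt and no reset: what is moved stays moved. The work goes in short steps, Python scripts to look and compute and a tool call to move; the robot and the scene stay as the last step left them, time stands still between calls to the robot, and variables do not carry over. Pictures are saved under pics/ and viewed, about 8 in all and at most 12, crops included, and the job is handed in when it is done.

Besides the shell and the picture viewer there is one more tool, called after "Emit:" in YAML: its name, and indented under it one key for each argument. play_rows: Moves the arm, as the interface text tells. Shift numbers are shares of 2.5 cm and turn numbers shares of 90 degrees, none past 1 either way. Its arguments: {"type":"object","properties":{"targets":{"type":"array"},"newtons":{"type":"number"}},"required":["targets"]}

```bash
mkdir -p pics; ls
python3 - <<'E'
from bench import *
import cv2
s=get_state();print({k:s[k] for k in('time','position','tool_rot','ft_force','grip_width')})
print(grip_point_offset)
for n in('scene','top'):
    cv2.imwrite(f'pics/{n}0.png',get_image(n));print(n,calibration(n))
E
```

```text
pics
{'time': 0.0, 'position': array([0.27063548, 0.59033822, 0.22145026]), 'tool_rot': array([-0.88819477,  1.38406192,  0.88632793]), 'ft_force': array([-0.00544311,  0.08153432,  0.47655584]), 'grip_width': 1.0015725772780864}
0.0187
scene {'fx': 460.5131690693365, 'fy': 460.5131690693365, 'cx': 325.619887363202, 'cy': 240.8975391584028, 'rvec': array([ 0.93674638, -2.20614407,  1.28164606]), 'tvec': array([0.59202611, 0.16985092, 0.8312406 ])}
top {'fx': 616.3192814264098, 'fy': 616.3192814264098, 'cx': 319.48581711187353, 'cy': 240.48369159221224, 'rvec': array([ 2.37757409, -1.55958862,  0.26363244]), 'tvec': array([0.14471638, 0.61906384, 0.82625377])}
```

View pics/scene0.png

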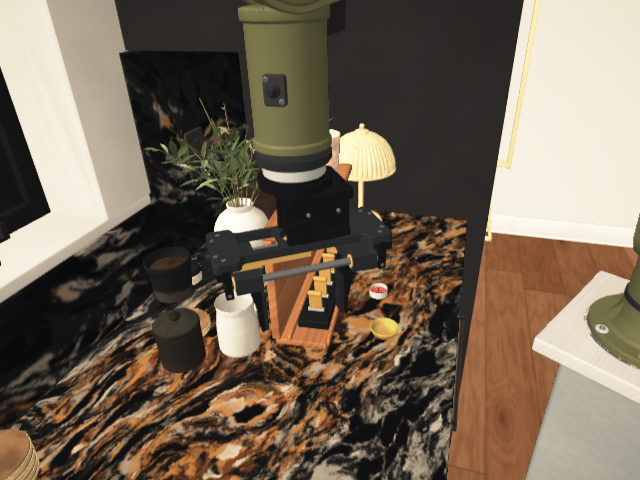

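View pics/top0.png

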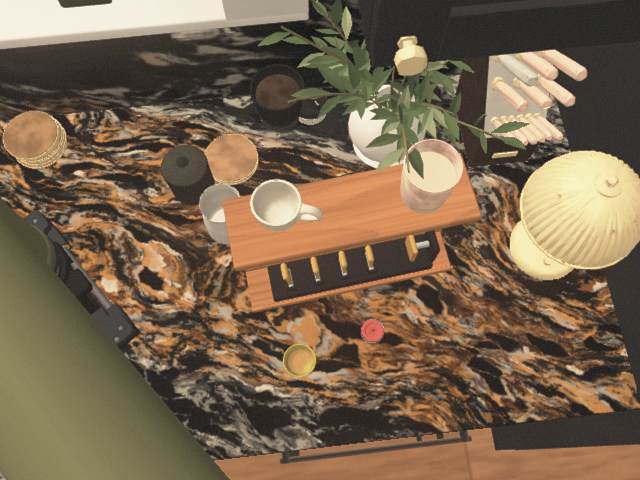

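The scene view shows the shelf at cols 265–345 with the strip inside. The top view shows the board corners near (233,268) and (481,218), levers at cols 285–372, and the paddle at about (412,248). I'll crop in closer to measure.

Run:
```python
import cv2
im=cv2.imread('pics/top0.png')[150:325,215:490]
cv2.imwrite('pics/c1.png',cv2.resize(im[:,:266],None,fx=3,fy=3,interpolation=cv2.INTER_CUBIC))
im=cv2.imread('pics/scene0.png')[160:360,200:400]
cv2.imwrite('pics/c2.png',cv2.resize(im,None,fx=3,fy=3,interpolation=cv2.INTER_CUBIC))
```

```text
(no output)
```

View pics/c1.png

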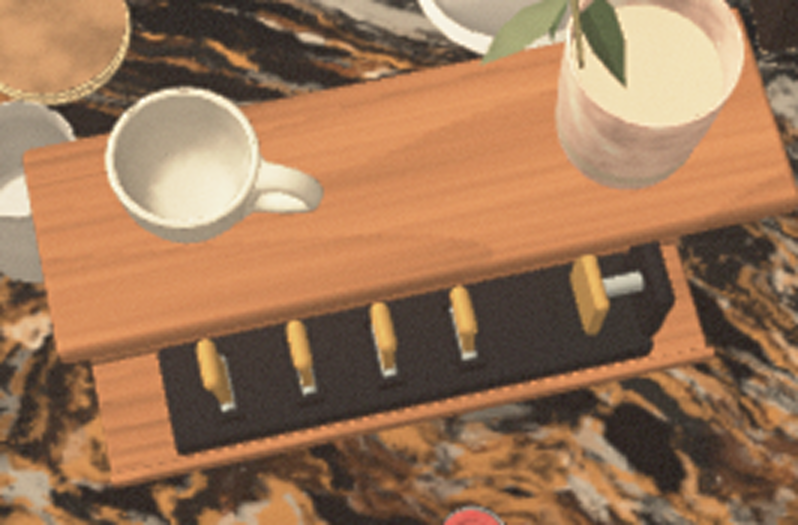

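View pics/c2.png

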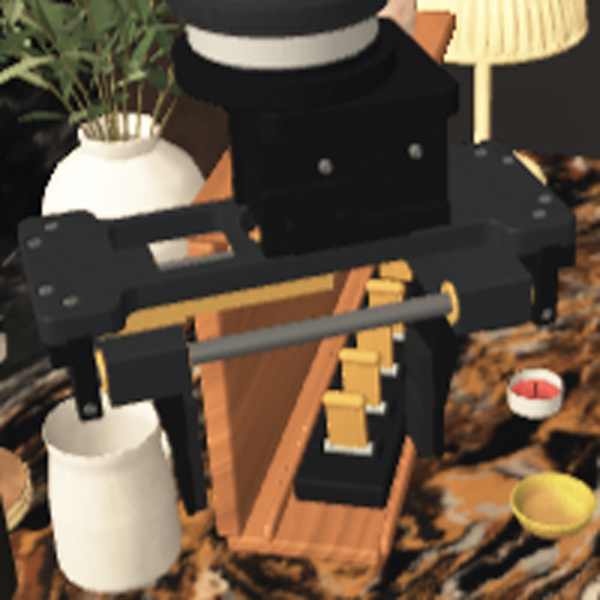

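c1 shows board corners (crop px /3 + (215,150)), four levers at crop cols 210–465 and the paddle near (590,295). c2 shows the levers from the left end of the open row, and the strip's front-left corner. Next I'll fit the shelf pose.

```bash
cat > h.py <<'E'
import numpy as np,cv2
from bench import *
from scipy.spatial.transform import Rotation as R
from scipy.optimize import least_squares
def proj(n,P):
    c=calibration(n);K=np.array([[c['fx'],0,c['cx']],[0,c['fy'],c['cy']],[0,0,1]])
    return cv2.projectPoints(np.float64(P).reshape(-1,3),c['rvec'],c['tvec'],K,None)[0].reshape(-1,2)
def sh2w(p,P):
    P=np.float64(P).reshape(-1,3);c,s=np.cos(p[2]),np.sin(p[2])
    return np.c_[p[0]+c*P[:,0]-s*P[:,1],p[1]+s*P[:,0]+c*P[:,1],P[:,2]]
def back(n,uv,z):
    c=calibration(n);Rm=cv2.Rodrigues(c['rvec'])[0];o=-Rm.T@c['tvec']
    d=Rm.T@np.array([(uv[0]-c['cx'])/c['fx'],(uv[1]-c['cy'])/c['fy'],1]);return o+d*(z-o[2])/d[2]
E
python3 - <<'E'
from h import *
for n in('scene','top'):
    c=calibration(n);print(n,-cv2.Rodrigues(c['rvec'])[0].T@c['tvec'])
t=lambda u,v:(215+u/3,150+v/3)
for nm,uv,z in[('FL',t(62,352),.228),('FR',(481,217),.228),('BL',t(23,152),.228),('footFL',t(113,485),.0),('footFR',t(712,352),0)]:print(nm,back('top',uv,z))
# levers tops etc: pivots and strip front left deck corner
P=[[-.030,.167,.228],[-.030,-.167,.228],[.07,.167,.228]]
uv=np.array([t(62,352),(481,217),t(23,152)])
f=least_squares(lambda p:(proj('top',sh2w(p,P))-uv).ravel(),[.6,.4,0]);print(f.x,f.fun)
p=f.x
inv=lambda X:R.from_euler('z',-p[2]).apply(X-np.array([p[0],p[1],0]))
for nm,uv,z in[('L1base',t(229,408),.034),('L2base',t(308,391),.034),('L3base',t(391,374),.034),('L4base',t(470,357),.034),('strip FL',t(180,453),.03),('strip BL',t(160,352),.03),('paddle foot front',t(595,333),.04),('paddletop',t(578,262),.085),('paddle top front',t(588,305),.085),
 ('L1top',t(212,385),.078),('L1topback',t(200,343),.078),('L4topback',t(453,290),.078),('footFL',t(113,485),0),('footFR',t(712,352),0)]:print(nm,(inv(back('top',uv,z))*1e3).round())
for o,z in[('bowl',.018),('candle',.015)]:
    print(o,(inv(back('top',(299,361) if o=='bowl' else (372,331),z))*1e3).round())
s=lambda u,v:(200+u/3,160+v/3)
for nm,uv,z in[('sc strip FLdeck',s(380,490),.03),('sc foot FL',s(380,562),0),('L1 front base',s(370,448),.034)]:print(nm,(inv(back('scene',uv,z))*1e3).round())
E
```

```text
scene [-0.07245766  0.86270541  0.56638719]
top [0.22599236 0.25241134 0.98594834]
FL [0.39452098 0.44605317 0.228     ]
FR [0.58599699 0.17915776 0.228     ]
BL [0.47124227 0.50297782 0.228     ]
footFL [0.38835138 0.44557829 0.        ]
footFR [0.58925596 0.1721981  0.        ]
[0.51422373 0.32914962 0.62811702] [-1.34237648  1.67330667  2.49483584 -0.57371549 -1.13114893 -1.60633156]
L1base [-14.  98.  34.]
L2base [-14.  55.  34.]
L3base [-15.  10.  34.]
L4base [-15. -34.  34.]
strip FL [-32. 129.  30.]
strip BL [ 26. 128.  30.]
paddle foot front [ -18. -102.   40.]
paddletop [  9. -93.  85.]
paddle top front [-15. -92.  85.]
L1top [-13. 105.  78.]
L1topback [ 11. 106.  78.]
L4topback [ 10. -28.  78.]
footFL [-33. 168.   0.]
footFR [ -32. -171.    0.]
bowl [-131.  111.   18.]
candle [-109.  -12.   15.]
sc strip FLdeck [-28. 134.  30.]
sc foot FL [-33. 163.   0.]
L1 front base [-15. 100.  34.]
```

The strip sits about 2 mm to the right of middle and the shelf yaw is about 36°. Next I'll write a helper that gives tool-frame deltas to a shelf-frame waypoint. The tool will tilt 42° with the jaw axis along the row, which gives a closed tip 30 mm wide.

```bash
cat >> h.py <<'E'
p=np.array([.5142,.3291,.628]); S=R.from_euler('z',p[2])
inv=lambda X:S.inv().apply(np.asarray(X)-np.array([p[0],p[1],0]))
def goal_R(tilt=42):
    a=np.radians(tilt);x=np.array([np.sin(a),0,-np.cos(a)]);c=[]
    T=R.from_rotvec(get_state()['tool_rot'])
    for sg in(1,-1):
        z=np.array([0,sg,0.]);c.append(S*R.from_matrix(np.c_[x,np.cross(z,x),z]))
    return min(c,key=lambda g:(T.inv()*g).magnitude())
def delta(w=None,tilt=42):
    s=get_state();T=R.from_rotvec(s['tool_rot']);g=goal_R(tilt)
    print('t',s['time'],'shelf mm',(inv(s['position'])*1e3).round(1),'F shelf',S.inv().apply(s['ft_force']).round(2),'grip',round(s['grip_width'],3))
    rv=(T.inv()*g).as_rotvec();print('rot frac',(rv/(np.pi/2)).round(4),'deg',np.degrees(np.linalg.norm(rv)).round(2))
    if w is not None:
        d=sh2w(p,np.array(w)/1e3)[0]-s['position'];print('lin units now-frame',(T.inv().apply(d)/.025).round(2),'goal-frame',(g.inv().apply(d)/.025).round(2))
E
python3 - <<'E'
from h import *
delta([-130,190,200])
g=goal_R();print('tool axes in shelf (cols)',(S.inv()*g).as_matrix().round(2).tolist())
print('q',get_state()['joint_positions'].round(2))
for nm,uv,z in[('pitcher rim L',(205,215),.098),('pitcher rim bottom',(218,240),.05),('lamp base',(543,250),.0),('lamp shade near',(523,212),.25)]:print(nm,(inv(back('top',uv,z))*1e3).round())
E
```

```text
t 0.1 shelf mm [-43.5 354.5 221.6] F shelf [ 0.22  0.54 -0.63] grip 1.0
rot frac [-0.6415 -0.2474 -0.4221] deg 72.61
lin units now-frame [ 0.87 -4.04 -6.24] goal-frame [-1.67  3.15 -6.58]
tool axes in shelf (cols) [[0.67, -0.74, 0.0], [0.0, 0.0, 1.0], [-0.74, -0.67, 0.0]]
q [-1.13  0.32 -0.07  1.45  0.02  1.37 -0.06]
pitcher rim L [109. 207.  98.]
pitcher rim bottom [ 82. 198.  50.]
lamp base [ -35. -329.    0.]
lamp shade near [ -42. -210.  250.]
```

Emit:
play_rows:
  targets:
    - {"claw":1,"linear":[0,0,0],"rotation":[-0.06,-0.023,-0.04]}
    - {"claw":1,"linear":[0,0,0],"rotation":[-0.06,-0.023,-0.04]}
    - {"claw":1,"linear":[0,0,0],"rotation":[-0.06,-0.023,-0.04]}
    - {"claw":1,"linear":[0,0,0],"rotation":[-0.06,-0.023,-0.04]}
    - {"claw":1,"linear":[0,0,0],"rotation":[-0.06,-0.023,-0.04]}
    - {"claw":1,"linear":[0,0,0],"rotation":[-0.06,-0.023,-0.04]}
    - {"claw":1,"linear":[0,0,0],"rotation":[-0.06,-0.023,-0.04]}
    - {"claw":1,"linear":[0,0,0],"rotation":[-0.06,-0.023,-0.04]}
    - {"claw":1,"linear":[0,0,0],"rotation":[-0.06,-0.023,-0.04]}
    - {"claw":1,"linear":[0,0,0],"rotation":[-0.06,-0.023,-0.04]}
  newtons: 15

```text
time: 0.93
position: [0.2713, 0.5914, 0.2175]
tool_rot: [-1.676, 0.213, 1.124]
ft_force: [0.5, -0.2, -0.2]
grip_width: 0.326
```

```bash
python3 -c "
from h import *
delta([-120,195,200]);print(get_state()['joint_positions'].round(2))"
```

```text
t 0.9333 shelf mm [-42.5 355.  217.5] F shelf [ 0.3  -0.5  -0.15] grip 0.326
rot frac [-0.0126 -0.0112 -0.0105] deg 1.79
lin units now-frame [-1.4   2.67 -6.48] goal-frame [-1.55  2.77 -6.4 ]
[-1.3  -0.   -0.17  2.02  0.79  0.78  0.22]
```

Emit:
play_rows:
  targets:
    - {"claw":1,"linear":[-0.4,0.6,-0.3],"rotation":[-0.0126,-0.011,-0.0105]}
    - {"claw":1,"linear":[-0.4,0.6,-0.6],"rotation":[0,0,0]}
    - {"claw":1,"linear":[-0.3,0.6,-0.7],"rotation":[0,0,0]}
    - {"claw":1,"linear":[-0.3,0.6,-0.8],"rotation":[0,0,0]}
    - {"claw":1,"linear":[-0.1,0.3,-0.8],"rotation":[0,0,0]}
    - {"claw":1,"linear":[0,0,-0.8],"rotation":[0,0,0]}
    - {"claw":1,"linear":[0,0,-0.8],"rotation":[0,0,0]}
    - {"claw":1,"linear":[0,0,-0.8],"rotation":[0,0,0]}
    - {"claw":1,"linear":[0,0,-0.6],"rotation":[0,0,0]}
    - {"claw":1,"linear":[0,0,0],"rotation":[0,0,0]}

```text
time: 1.77
position: [0.3044, 0.4313, 0.1748]
tool_rot: [-1.711, 0.192, 1.137]
ft_force: [-0.3, -0.8, -0.2]
grip_width: 0.004
```

```bash
python3 -c "
from h import *
delta([2,185,69]);print(get_state()['joint_positions'].round(2))
cv2.imwrite('pics/s2.png',get_image('scene'))"
```

```text
t 1.7667 shelf mm [-109.7  205.9  174.8] F shelf [-0.76 -0.47 -0.21] grip 0.004
rot frac [ 0.0128 -0.0103 -0.0115] deg 1.8
lin units now-frame [ 6.14 -0.58 -0.75] goal-frame [ 6.14 -0.49 -0.84]
[-1.12 -0.3  -0.17  2.36  0.71  0.61  0.43]
```

View pics/s2.png

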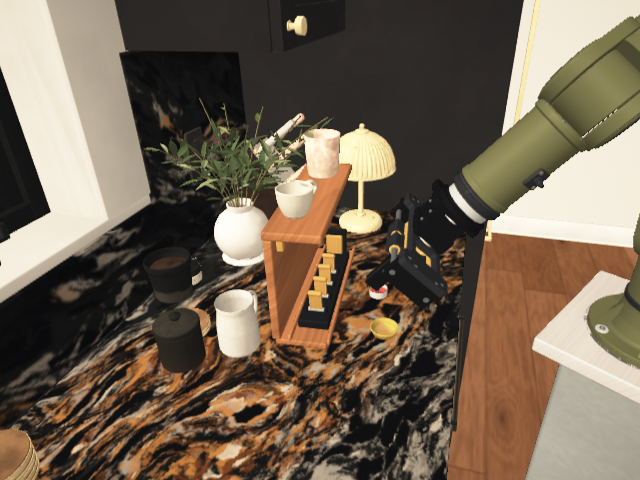

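The scene view shows the gripper closed and leaning back at about (410,255), in front of the row, with the wrist clear of the shelf and bystanders. Advancing along the tool axis to the row start.

Emit:
play_rows:
  targets:
    - {"claw":1,"linear":[0.3,0,-0.3],"rotation":[0.0128,-0.01,-0.0115]}
    - {"claw":1,"linear":[0.6,-0.1,-0.3],"rotation":[0,0,0]}
    - {"claw":1,"linear":[0.7,-0.1,0],"rotation":[0,0,0]}
    - {"claw":1,"linear":[0.7,-0.1,0],"rotation":[0,0,0]}
    - {"claw":1,"linear":[0.7,-0.1,0],"rotation":[0,0,0]}
    - {"claw":1,"linear":[0.7,-0.1,0],"rotation":[0,0,0]}
    - {"claw":1,"linear":[0.7,0,0],"rotation":[0,0,0]}
    - {"claw":1,"linear":[0.5,0,0],"rotation":[0,0,0]}
    - {"claw":1,"linear":[0.3,0,0],"rotation":[0,0,0]}
    - {"claw":1,"linear":[0,0,0],"rotation":[0,0,0]}

```text
time: 2.65
position: [0.3858, 0.4927, 0.088]
tool_rot: [-1.673, 0.156, 1.141]
ft_force: [0.0, -0.2, -0.4]
grip_width: 0.008
```

```bash
python3 -c "
from h import *
delta([2,185,67]);print(get_state()['joint_positions'].round(2))"
```

```text
t 2.65 shelf mm [ -7.8 207.9  88. ] F shelf [-0.12 -0.19 -0.38] grip 0.008
rot frac [0.0022 0.0118 0.0057] deg 1.2
lin units now-frame [ 0.87  0.28 -0.93] goal-frame [ 0.89  0.27 -0.91]
[-0.97  0.05 -0.17  2.29  1.24  0.34 -0.03]
```

Emit:
play_rows:
  targets:
    - {"claw":1,"linear":[0.3,0.1,-0.3],"rotation":[0.002,0.012,0.006]}
    - {"claw":1,"linear":[0.3,0.1,-0.3],"rotation":[0,0,0]}
    - {"claw":1,"linear":[0.27,0.07,-0.3],"rotation":[0,0,0]}
    - {"claw":1,"linear":[0,0,0],"rotation":[0,0,0]}

```text
time: 2.98
position: [0.4052, 0.4833, 0.0676]
tool_rot: [-1.683, 0.174, 1.133]
ft_force: [0.1, 0.2, 0.8]
grip_width: 0.005
```

```bash
python3 -c "
from h import *
delta([2,185,67])
cv2.imwrite('pics/s3.png',get_image('scene')[150:375,225:525].repeat(2,0).repeat(2,1))"
```

```text
t 2.9833 shelf mm [  2.4 188.8  67.6] F shelf [0.18 0.15 0.79] grip 0.005
rot frac [0.0017 0.0009 0.0002] deg 0.18
lin units now-frame [ 0.01  0.03 -0.15] goal-frame [ 0.01  0.03 -0.15]
```

View pics/s3.png

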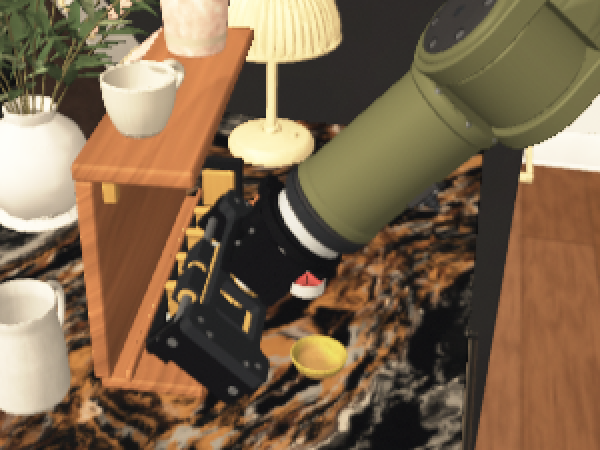

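The crop shows the hand at the left end of the row, clear of the lip, cup, bowl (320,355) and candle (308,285). Starting the drag.

Emit:
play_rows:
  targets:
    - {"claw":1,"linear":[0,0,-0.4],"rotation":[0,0,0]}
    - {"claw":1,"linear":[0,0,-0.4],"rotation":[0,0,0]}
    - {"claw":1,"linear":[0,0,-0.4],"rotation":[0,0,0]}
    - {"claw":1,"linear":[0,0,-0.4],"rotation":[0,0,0]}
    - {"claw":1,"linear":[0,0,-0.4],"rotation":[0,0,0]}
    - {"claw":1,"linear":[0,0,-0.4],"rotation":[0,0,0]}
    - {"claw":1,"linear":[0,0,-0.4],"rotation":[0,0,0]}
    - {"claw":1,"linear":[0,0,-0.4],"rotation":[0,0,0]}

```text
time: 3.7
position: [0.4543, 0.4176, 0.0722]
tool_rot: [-1.681, 0.163, 1.135]
ft_force: [-0.4, 1.6, -0.6]
grip_width: 0.004
```

```bash
python3 -c "
from h import *
delta([2,20,67])"
```

```text
t 3.7 shelf mm [  3.5 106.8  72.2] F shelf [ 0.61  1.49 -0.63] grip 0.004
rot frac [0.0033 0.0053 0.0041] deg 0.67
lin units now-frame [ 0.08  0.2  -3.47] goal-frame [ 0.11  0.18 -3.47]
```

Emit:
play_rows:
  targets:
    - {"claw":1,"linear":[0.06,0.08,-0.2],"rotation":[0.0033,0.005,0.004]}
    - {"claw":1,"linear":[0.06,0.06,-0.3],"rotation":[0,0,0]}
    - {"claw":1,"linear":[0.03,0.03,-0.4],"rotation":[0,0,0]}
    - {"claw":1,"linear":[0.03,0.03,-0.4],"rotation":[0,0,0]}

```text
time: 4.03
position: [0.4743, 0.3901, 0.0662]
tool_rot: [-1.68, 0.174, 1.133]
ft_force: [0.2, 1.2, 1.1]
grip_width: 0.005
```

```bash
python3 -c "
from h import *
delta([2,20,66])"
```

```text
t 4.0333 shelf mm [ 3.5 72.8 66.2] F shelf [0.86 0.88 1.05] grip 0.005
rot frac [-0.0003  0.002   0.0008] deg 0.2
lin units now-frame [-0.04  0.05 -2.11] goal-frame [-0.03  0.05 -2.11]
```

Emit:
play_rows:
  targets:
    - {"claw":1,"linear":[0.0,0.01,-0.35],"rotation":[0,0.001,0]}
    - {"claw":1,"linear":[0.01,0.02,-0.35],"rotation":[0,0.001,0]}
    - {"claw":1,"linear":[0.02,0.02,-0.35],"rotation":[0,0.001,0]}
    - {"claw":1,"linear":[0.02,0.02,-0.35],"rotation":[0,0.001,0]}
    - {"claw":1,"linear":[0.02,0.02,-0.35],"rotation":[0,0.001,0]}

```text
time: 4.45
position: [0.4901, 0.3668, 0.0626]
tool_rot: [-1.687, 0.177, 1.133]
ft_force: [-0.5, 1.7, -0.2]
grip_width: 0.01
```

```bash
python3 -c "
from h import *
delta([2,-20,67])"
```

```text
t 4.45 shelf mm [ 2.7 44.6 62.6] F shelf [ 0.6   1.61 -0.15] grip 0.01
rot frac [ 0.003  -0.0006 -0.0011] deg 0.29
lin units now-frame [-0.15 -0.09 -2.59] goal-frame [-0.15 -0.1  -2.59]
```

Emit:
play_rows:
  targets:
    - {"claw":1,"linear":[-0.1,-0.08,-0.2],"rotation":[0.003,0,-0.001]}
    - {"claw":1,"linear":[-0.06,-0.04,-0.35],"rotation":[0,0,0]}
    - {"claw":1,"linear":[0,0,-0.35],"rotation":[0,0,0]}
    - {"claw":1,"linear":[0,0,-0.35],"rotation":[0,0,0]}

```text
time: 4.78
position: [0.5053, 0.3448, 0.0658]
tool_rot: [-1.684, 0.176, 1.134]
ft_force: [-0.8, 1.7, -1.1]
grip_width: 0.004
```

```bash
python3 -c "
from h import *
delta([2,-20,67])"
```

```text
t 4.7833 shelf mm [ 2.  17.9 65.8] F shelf [ 0.4   1.85 -1.06] grip 0.004
rot frac [ 0.0021  0.0008 -0.0008] deg 0.21
lin units now-frame [-0.04 -0.03 -1.52] goal-frame [-0.04 -0.03 -1.52]
```

Emit:
play_rows:
  targets:
    - {"claw":1,"linear":[-0.04,-0.03,-0.3],"rotation":[0.002,0,0]}
    - {"claw":1,"linear":[0,0,-0.35],"rotation":[0,0,0]}
    - {"claw":1,"linear":[0,0,-0.35],"rotation":[0,0,0]}
    - {"claw":1,"linear":[0,0,-0.35],"rotation":[0,0,0]}

```text
time: 5.12
position: [0.5266, 0.3143, 0.0675]
tool_rot: [-1.68, 0.176, 1.133]
ft_force: [-1.2, 1.1, 1.3]
grip_width: 0.006
```

```bash
python3 -c "
from h import *
delta([2,-70,67])"
```

```text
t 5.1167 shelf mm [  1.4 -19.3  67.5] F shelf [-0.31  1.61  1.27] grip 0.006
rot frac [-0.0007  0.0013  0.0002] deg 0.13
lin units now-frame [ 0.03 -0.01 -2.03] goal-frame [ 0.03 -0.01 -2.03]
```

Emit:
play_rows:
  targets:
    - {"claw":1,"linear":[0.02,0,-0.35],"rotation":[0,0,0]}
    - {"claw":1,"linear":[0,0,-0.35],"rotation":[0,0,0]}
    - {"claw":1,"linear":[0,0,-0.35],"rotation":[0,0,0]}
    - {"claw":1,"linear":[0,0,-0.3],"rotation":[0,0,0]}

```text
time: 5.45
position: [0.5482, 0.2833, 0.0665]
tool_rot: [-1.678, 0.177, 1.132]
ft_force: [0.5, 1.6, 0.7]
grip_width: 0.008
```

```bash
python3 -c "
from h import *
delta([2,-80,67])"
```

```text
t 5.45 shelf mm [  0.6 -57.1  66.5] F shelf [1.36 0.96 0.75] grip 0.008
rot frac [-0.0019  0.0013  0.0005] deg 0.21
lin units now-frame [ 0.02 -0.06 -0.92] goal-frame [ 0.02 -0.06 -0.92]
```

Emit:
play_rows:
  targets:
    - {"claw":1,"linear":[0.02,-0.02,-0.2],"rotation":[-0.002,0.001,0]}
    - {"claw":1,"linear":[0,0,-0.2],"rotation":[0,0,0]}
    - {"claw":1,"linear":[0,0,-0.2],"rotation":[0,0,0]}
    - {"claw":1,"linear":[0,0,0],"rotation":[0,0,0]}

```text
time: 5.78
position: [0.5608, 0.2647, 0.0652]
tool_rot: [-1.681, 0.185, 1.126]
ft_force: [0.2, -0.2, -0.8]
grip_width: 0.003
```

```bash
python3 -c "
from h import *
delta([2,-90,67])"
```

```text
t 5.7833 shelf mm [ -0.1 -79.5  65.2] F shelf [ 0.04 -0.23 -0.75] grip 0.003
rot frac [-0.0037 -0.0039 -0.0008] deg 0.49
lin units now-frame [ 0.   -0.12 -0.42] goal-frame [ 0.   -0.11 -0.42]
```

Emit:
play_rows:
  targets:
    - {"claw":1,"linear":[0,-0.05,-0.12],"rotation":[-0.003,-0.004,0]}
    - {"claw":1,"linear":[0,-0.03,-0.12],"rotation":[0,0,0]}
    - {"claw":1,"linear":[0,0,-0.1],"rotation":[0,0,0]}

```text
time: 6.03
position: [0.5658, 0.2587, 0.0655]
tool_rot: [-1.681, 0.178, 1.135]
ft_force: [-2.8, 3.5, 0.4]
grip_width: 0.005
```

```bash
python3 -c "
from h import *
delta([2,-92,66])"
```

```text
t 6.0333 shelf mm [  0.4 -87.3  65.5] F shelf [-0.18  4.5   0.38] grip 0.005
rot frac [-0.0003  0.0011 -0.0015] deg 0.17
lin units now-frame [ 0.03 -0.06 -0.19] goal-frame [ 0.03 -0.06 -0.19]
```

Emit:
play_rows:
  targets:
    - {"claw":1,"linear":[0,-0.03,-0.12],"rotation":[0,0,0]}
    - {"claw":1,"linear":[0,0,-0.12],"rotation":[0,0,0]}
    - {"claw":1,"linear":[0,0,-0.03],"rotation":[0,0,0]}

```text
time: 6.28
position: [0.5677, 0.2564, 0.0655]
tool_rot: [-1.68, 0.173, 1.14]
ft_force: [-3.5, 3.5, 1.2]
grip_width: 0.002
```

```bash
python3 -c "
from h import *
delta([2,-93,66])"
```

```text
t 6.2833 shelf mm [  0.6 -90.3  65.5] F shelf [-0.76  4.85  1.2 ] grip 0.002
rot frac [ 0.0016  0.0047 -0.0014] deg 0.46
lin units now-frame [ 0.02 -0.06 -0.11] goal-frame [ 0.02 -0.06 -0.11]
```

Emit:
play_rows:
  targets:
    - {"claw":1,"linear":[0,-0.03,-0.16],"rotation":[0.001,0.004,-0.001]}
    - {"claw":1,"linear":[0,0,-0.14],"rotation":[0,0,0]}
    - {"claw":1,"linear":[0,0,-0.05],"rotation":[0,0,0]}

```text
time: 6.53
position: [0.5702, 0.2531, 0.0654]
tool_rot: [-1.682, 0.171, 1.139]
ft_force: [-7.0, 2.0, 2.9]
grip_width: 0.011
```

```bash
python3 -c "
from h import *
delta([2,-94,66])"
```

```text
t 6.5333 shelf mm [  0.7 -94.4  65.4] F shelf [-4.49  5.74  2.86] grip 0.011
rot frac [ 0.0028  0.0045 -0.0003] deg 0.48
lin units now-frame [ 0.02 -0.06  0.02] goal-frame [ 0.02 -0.06  0.02]
```

Emit:
play_rows:
  targets:
    - {"claw":1,"linear":[0,0,-0.05],"rotation":[0,0,0]}
    - {"claw":1,"linear":[0,0,-0.04],"rotation":[0,0,0]}
    - {"claw":1,"linear":[0,0,-0.04],"rotation":[0,0,0]}

```text
time: 6.78
position: [0.5692, 0.2546, 0.0654]
tool_rot: [-1.682, 0.163, 1.144]
ft_force: [-6.8, 1.7, 4.4]
grip_width: 0.006
```

```bash
python3 -c "
from h import *
delta([2,-94,66])
cv2.imwrite('pics/t4.png',get_image('top')[150:330,220:490].repeat(2,0).repeat(2,1))"
```

```text
t 6.7833 shelf mm [  0.8 -92.6  65.4] F shelf [-4.48  5.34  4.45] grip 0.006
rot frac [0.0056 0.0087 0.0005] deg 0.93
lin units now-frame [ 0.01 -0.05 -0.06] goal-frame [ 0.01 -0.05 -0.06]
```

View pics/t4.png

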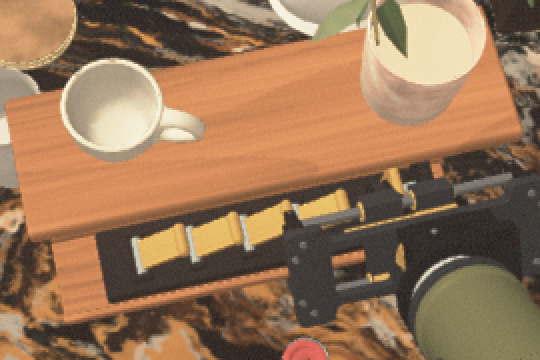

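The top view shows all four levers folded flat at about (160–330, 200–250). The hand is at the paddle, and the cup and tumbler haven't moved. There's a small axial force, so I'll ease back slightly along the tool while holding the press.

Emit:
play_rows:
  targets:
    - {"claw":1,"linear":[-0.06,0,-0.12],"rotation":[0.003,0.004,0]}
    - {"claw":1,"linear":[-0.05,0,-0.1],"rotation":[0,0.002,0]}
    - {"claw":1,"linear":[0,0,-0.08],"rotation":[0,0.001,0]}

```text
time: 7.08
position: [0.5689, 0.2522, 0.0673]
tool_rot: [-1.683, 0.164, 1.14]
ft_force: [-4.2, 4.8, -0.2]
grip_width: 0.012
```

```bash
python3 -c "
from h import *
delta([2,-94,66])"
```

```text
t 7.0833 shelf mm [ -0.9 -94.4  67.3] F shelf [-0.57  6.39 -0.22] grip 0.012
rot frac [0.0054 0.0064 0.0013] deg 0.76
lin units now-frame [ 0.12 -0.05  0.02] goal-frame [ 0.12 -0.05  0.02]
```

Emit:
play_rows:
  targets:
    - {"claw":1,"linear":[0,0,-0.07],"rotation":[0.002,0.003,0]}
    - {"claw":1,"linear":[0,0,-0.07],"rotation":[0,0.001,0]}
    - {"claw":1,"linear":[0,0,-0.07],"rotation":[0,0.001,0]}
    - {"claw":1,"linear":[0,0,-0.07],"rotation":[0,0.001,0]}

```text
time: 7.42
position: [0.5689, 0.2525, 0.0672]
tool_rot: [-1.686, 0.162, 1.14]
ft_force: [-5.1, 4.1, 0.6]
grip_width: 0.008
```

```bash
python3 -c "
from h import *
delta([2,-94,66])"
```

```text
t 7.4167 shelf mm [ -0.7 -94.1  67.2] F shelf [-1.73  6.27  0.55] grip 0.008
rot frac [0.0074 0.0062 0.0023] deg 0.89
lin units now-frame [ 0.11 -0.05  0.  ] goal-frame [ 0.11 -0.05  0.  ]
```

Emit:
play_rows:
  targets:
    - {"claw":1,"linear":[0,0,-0.07],"rotation":[0.002,0.002,0]}
    - {"claw":1,"linear":[0,0,-0.07],"rotation":[0,0.001,0]}
    - {"claw":1,"linear":[0,0,-0.07],"rotation":[0,0.001,0]}
    - {"claw":1,"linear":[0,0,-0.07],"rotation":[0,0.001,0]}
    - {"claw":1,"linear":[0,0,-0.07],"rotation":[0,0.001,0]}
    - {"claw":1,"linear":[0,0,-0.07],"rotation":[0,0.001,0]}
    - {"claw":1,"linear":[0,0,-0.07],"rotation":[0,0.001,0]}

```text
time: 8.0
position: [0.569, 0.2528, 0.067]
tool_rot: [-1.692, 0.154, 1.142]
ft_force: [-8.0, 0.7, 5.0]
grip_width: 0.006
```

```bash
python3 -c "
from h import *
delta([-2,-77,71])"
```

```text
t 8.0 shelf mm [ -0.5 -94.   67. ] F shelf [-6.02  5.29  5.  ] grip 0.006
rot frac [0.0127 0.0076 0.0038] deg 1.37
lin units now-frame [-0.15 -0.08  0.68] goal-frame [-0.16 -0.06  0.68]
```

Emit:
play_rows:
  targets:
    - {"claw":1,"linear":[-0.12,-0.04,0.15],"rotation":[0.006,0.004,0.002]}
    - {"claw":1,"linear":[-0.06,-0.04,0.25],"rotation":[0.006,0.003,0.002]}
    - {"claw":1,"linear":[0,0,0.25],"rotation":[0,0,0]}
    - {"claw":1,"linear":[-0.2,0,0.05],"rotation":[0,0,0]}

```text
time: 8.33
position: [0.555, 0.2643, 0.0736]
tool_rot: [-1.682, 0.179, 1.134]
ft_force: [-0.3, -0.5, 0.1]
grip_width: 0.007
```

```bash
python3 -c "
from h import *
delta([-110,-75,190])"
```

```text
t 8.3333 shelf mm [ -5.1 -76.5  73.6] F shelf [-0.55 -0.22  0.06] grip 0.007
rot frac [ 0.0001  0.0003 -0.0016] deg 0.15
lin units now-frame [-6.27  0.02  0.06] goal-frame [-6.27  0.    0.06]
```

Emit:
play_rows:
  targets:
    - {"claw":1,"linear":[-0.3,0,0],"rotation":[0,0,0]}
    - {"claw":1,"linear":[-0.5,0,0],"rotation":[0,0,0]}
    - {"claw":1,"linear":[-0.6,0,0],"rotation":[0,0,0]}
    - {"claw":1,"linear":[-0.7,0,0],"rotation":[0,0,0]}
    - {"claw":1,"linear":[-0.7,0,0],"rotation":[0,0,0]}
    - {"claw":1,"linear":[-0.7,0,0],"rotation":[0,0,0]}
    - {"claw":1,"linear":[-0.7,0,0],"rotation":[0,0,0]}
    - {"claw":1,"linear":[-0.7,0,0],"rotation":[0,0,0]}
    - {"claw":1,"linear":[-0.5,0,0],"rotation":[0,0,0]}
    - {"claw":1,"linear":[0,0,0],"rotation":[0,0,0]}

```text
time: 9.17
position: [0.5218, 0.2185, 0.0856]
tool_rot: [-1.704, 0.298, 1.174]
ft_force: [-0.0, 0.3, 0.4]
grip_width: 0.004
```

Emit:
play_rows:
  targets:
    - {"claw":1,"linear":[0,0,0],"rotation":[0,0,0]}
    - {"claw":1,"linear":[0,0,0],"rotation":[0,0,0]}
    - {"claw":1,"linear":[0,0,0],"rotation":[0,0,0]}

```text
time: 9.42
position: [0.5231, 0.2169, 0.0859]
tool_rot: [-1.709, 0.3, 1.172]
ft_force: [-0.7, -0.1, -0.1]
grip_width: 0.004
```

```bash
python3 -c "
from h import *
delta()
a=get_image('top')[150:380,200:500];cv2.imwrite('pics/t5.png',cv2.resize(a,None,fx=2.6,fy=2.6))"
```

```text
t 9.4167 shelf mm [-58.7 -96.   85.9] F shelf [-0.62  0.35 -0.1 ] grip 0.004
rot frac [-0.004  -0.0277 -0.0678] deg 6.61
```

View pics/t5.png

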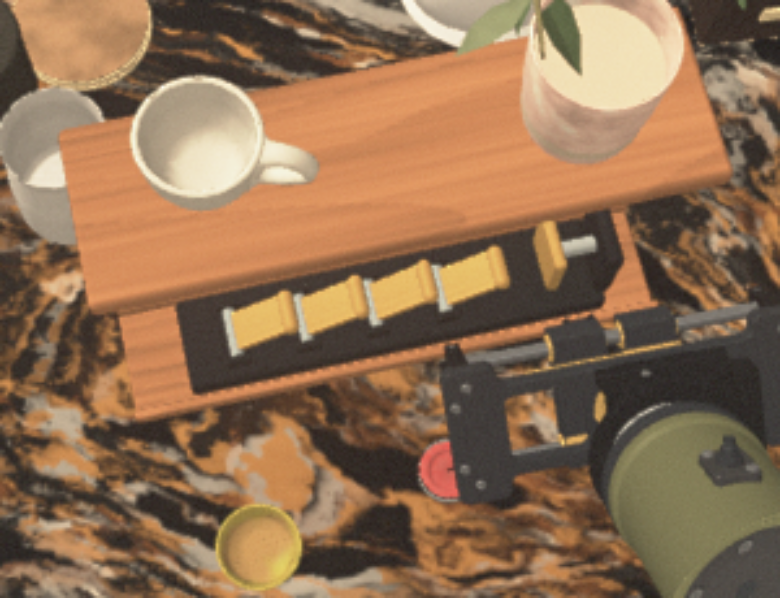

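The top view shows four levers folded, the paddle sprung back at (548,255), and the cup, tumbler, bowl and candle where they were. The retreat was limited by a joint, so I'll raise the hand clear.

```bash
python3 -c "
from h import *
print(get_state()['joint_positions'].round(2));delta([-75,-96,180])"
```

```text
[ 0.96 -0.14 -1.25  2.32 -0.86  0.36  2.59]
t 9.4667 shelf mm [-58.7 -95.8  85.8] F shelf [-0.   -0.46 -0.16] grip 0.007
rot frac [-0.0042 -0.0273 -0.0678] deg 6.59
lin units now-frame [-3.43 -1.68 -0.14] goal-frame [-3.24 -2.04 -0.01]
```

Emit:
play_rows:
  targets:
    - {"claw":1,"linear":[-0.3,-0.1,0],"rotation":[0,0,0]}
    - {"claw":1,"linear":[-0.3,-0.1,0],"rotation":[0,0,0]}
    - {"claw":1,"linear":[-0.3,-0.1,0],"rotation":[0,0,0]}

```text
time: 9.72
position: [0.5143, 0.2151, 0.1054]
tool_rot: [-1.698, 0.3, 1.183]
ft_force: [0.2, 0.3, 0.7]
grip_width: 0.008
```

```bash
python3 -c "
from h import *
print(get_state()['joint_positions'].round(2));delta([-75,-96,180])"
```

```text
[ 0.87 -0.23 -1.12  2.32 -0.92  0.46  2.61]
t 9.7167 shelf mm [-66.9 -92.4 105.4] F shelf [0.33 0.12 0.67] grip 0.008
rot frac [-0.0074 -0.0207 -0.0707] deg 6.66
lin units now-frame [-2.61 -1.48 -0.21] goal-frame [-2.44 -1.76 -0.15]
```

Emit:
play_rows:
  targets:
    - {"claw":1,"linear":[0,0,0],"rotation":[0,0,0]}
    - {"claw":1,"linear":[0,0,0],"rotation":[0,0,0]}
    - {"claw":1,"linear":[0,0,0],"rotation":[0,0,0]}

```text
time: 9.97
position: [0.5142, 0.2158, 0.1045]
tool_rot: [-1.696, 0.3, 1.187]
ft_force: [-0.4, 1.5, -0.7]
grip_width: 0.008
```

```bash
python3 -c "
from h import *
s=get_state();print(s['joint_positions'].round(2),abs(s['qd']).max().round(3));delta()
print(close_job())"
```

```text
[ 0.87 -0.23 -1.13  2.32 -0.92  0.46  2.61] 0.03
t 9.9667 shelf mm [-66.6 -91.6 104.5] F shelf [ 0.54  1.4  -0.73] grip 0.008
rot frac [-0.0079 -0.0187 -0.0714] deg 6.68
the job is handed in; nothing more can be done
None
```

I folded all four levers to off in one left-to-right drag with the closed fingers. I then pressed the paddle at about 5–6.5 N, an estimated 9–13 mm in, and held it for about 1–1.5 s. After that I backed the hand out in front of the shelf and handed the job in at about 10 s.

**Last checks:** The last top picture, taken just before a final small raise, showed the four levers folded and the paddle sprung back. The cup, tumbler, pitcher, bowl and candle looked where they had been. At hand-in the fingertip was about 35 mm in front of the shelf's front edge.

**What did not go to plan:**
- **Force along the fingers:** I read about 6 N of push-back there early in the press. It went away when I eased back, then returned to about 8 N at the end of the hold. I didn't find the cause.
- **Retreat:** It did not follow the straight line. The arm swung into another posture and the tip went about 20 mm sideways and turned about 7°. I read no contact force after that move. Because of this I stopped short of the withdrawal point I had planned.
- **Residual force:** The last reading was about 1.6 N with nothing near the tip. I took it as sensor noise, though it is a little above the usual reading.

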